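# Seat the press mould in its locating fixture

## Task

Get the aluminium mould ready for the press: slide it along the dark steel plate, in between the orange jaw and the far blue stop, until its side is flush against the blue end stop on the left, then push the orange jaw forward until it presses the mould flush against the far blue stop, and leave both there. Do it all by pushing with the fingers: never lift or tip the mould, do not touch its red knob, and leave the jar, crucible, brass weight and spatula where they are.

Things in the scene. Friction and masses are not known exactly. Their poses are not given: they have to be found in the camera images.
- fixture: Fixed dark steel plate on the bench, 8 mm thick; origin on the bench surface; it covers x -135..115 and y -170..170 mm of its frame. x points from jaw to far stop (roughly away from the robot), y towards the end stop (roughly the robot's left), z up. Place and yaw (within 0.25 rad) differ from run to run.
- end_stop (a point): Fixed blue block on the plate, the end stop: middle of its inner (-y) face at the plate's top, x 15, y 130, z 8 mm in the fixture's frame (axes likewise). 70 mm long in x, 16 mm thick, 24 mm tall above the plate.
- far_stop (a point): Fixed blue block on the plate, the far stop: middle of its inner (-x) face at the plate's top, x 70, y 82.5, z 8 mm in the fixture's frame (axes likewise). 65 mm long in y, 16 mm thick, 24 mm tall above the plate.
- seat (a point): Point on the plate's top surface where the centre of the mould's underside lies when the mould is flush against both stops: x 25, y 85, z 8 mm in the fixture's frame; axes as the fixture's.
- mould: Loose aluminium mould, a block 90 x 90 mm, 30 mm high, 0.4 to 0.85 kg, on the right (-y) part of the plate. Origin: centre of its underside; z up. Starts turned up to 0.3 rad from the fixture, its fixture x within -12..12 mm: squared up and slid straight along y it passes between open jaw and far stop. Sliding takes 2 to 8 N. Its top carries a red knob.
- mould_knob: Red lifting knob fixed in the middle of the mould's top: 24 mm across, 22 mm tall, origin at its foot. Not to be touched.
- jaw (a joint): Orange sliding jaw, m. 0 = fully open, grows along the fixture's +x towards the far stop; starts at 0 to 6 mm. Its front face is at fixture x = -70 mm + value, so it reads 50 mm holding the mould flush against the far stop (limit 62 mm). About 2.5 N of friction; stays where left, no spring. Block 35 mm (x) by 60 mm (y 55..115 mm), top 41 mm above the bench.
- jaw_push (a point): Centre of the jaw's rear face (the face towards the robot, to be pushed), 25 mm above the bench; moves with the jaw. At joint value q it is at x = -105 mm + q, y = 85 mm in the fixture's frame. The jaw's face is 60 mm wide (along y) and 32 mm tall.
- jar: Amber glass jar with red cap, 60 mm across, 95 mm tall, origin at the centre of its underside. Bystander beside the plate.
- crucible: White ceramic crucible, 64 mm across, 50 mm tall, origin at the centre of its underside. Bystander beside the plate.
- weight: Brass weight with a small knob, 44 mm across, 62 mm tall, origin at the centre of its underside. Bystander beside the plate.
- spatula: Spatula with wooden handle and flat steel blade, lying on the bench along its x, 280 mm long, 20 mm high, origin at the middle of its length, blade 90 x 65 mm at +x, to the right of the plate. Bystander.
Not all that is in view belongs to the job. Leave any green, pink or purple look-alike of the mould alone.

How it is judged:
On the way, in this order (a step that is already met when the one before it is completed fails the run):
1. the mould is flush against the end stop, between the still open jaw and the far stop (y of mould in the frame of seat between -0.003 and 0.003 m and angle between the x axis of mould and the x axis of fixture, either way round below 0.05 rad and value of joint jaw below 0.04 m and height (world z) of mould below 0.012 m and angle between mould's own z axis and vertical below 0.04 rad), for 0.2 s.
2. the jaw holds the mould flush against the far stop, the mould still against the end stop (x of mould in the frame of seat between -0.003 and 0.003 m and y of mould in the frame of seat between -0.003 and 0.003 m and angle between the x axis of mould and the x axis of fixture, either way round below 0.05 rad and height (world z) of mould below 0.012 m and angle between mould's own z axis and vertical below 0.04 rad and value of joint jaw between 0.047 and 0.053 m), for 0.2 s.
At the end, for the whole second after the job is handed in: The mould lies flat on the plate within 3 mm of its seat along both stops' directions and square to the fixture within 0.05 rad; the jaw is closed on it (joint 47 to 53 mm); all is at rest; the bystanders are within 15 mm of where they began (all of step 2 and linear speed of mould below 0.01 m/s and distance of each of jar, crucible, weight, spatula from where it was at the start of the episode below 0.015 m); the robot touches nothing.
It fails at once if the mould is lifted (8 mm) or tipped (0.12 rad) (height (world z) of mould above 0.016 m or angle between mould's own z axis and vertical above 0.12 rad).
It fails at once if the fingers touch the mould's red knob (contact force between the arm and mould_knob above 0.5 N).
It fails at once if a bystander is disturbed (moved 15 mm) (distance of any of jar, crucible, weight, spatula from where it was at the start of the episode above 0.015 m).
It also fails if it takes over 48 s, if anything falls off the work surface, if the arm or the gripper's body presses on something with over 40 N, if the wrist force passes 120 N, or if a joint passes its speed limit or range.

## Robot

A 7-joint arm with a two-finger parallel gripper is mounted at the origin on the work surface. World frame = base frame: x ahead of the robot, y to its left, z up, the work surface at z = 0. Lengths are in m, angles in rad, forces in N, time in s.
With the tool pointing down it reaches from about 0.4 to 0.85 m from the base axis. Payload 4.4 kg.
Tool frame: the origin (TCP) lies midway between the tips of the shut fingers; the grasp point (between the pads) lies 19 mm behind it; z points along the fingers, y is the line along which they close (so a half turn about z gives the same grasp; the last joint's range is limited). The gripper opens to 94 mm and grips with 3 to 60 N. Pads are 16 mm wide; open, the fingers measure 119 mm over their backs; the gripper's body (75 mm by 177 mm) begins 78 mm behind the grasp point.
Start: joints at [-1.398, 0.628, 0.038, 1.517, -0.027, 0.996, -0.02], TCP at [0.154, 0.632, 0.205] pointing down, gripper open.
Joint ranges: [-3.06, 3.06], [-0.37, 2.12], [-1.25, 1.32], [0.18, 2.47], [-1.1, 4.24], [0.23, 1.98], [-2.94, 2.94]. Speed limits (rad/s): [2.57, 2.57, 3.14, 3.14, 3.14, 3.14, 3.14].

## Interface

Orientations are given as a unit quaternion [x, y, z, w].
In Python, from bench import arm gives the robot as it stands.
- The arm moves only by the tool jog_arm, never from a script. Its argument "moves" is a list of rows, each a list of 7 numbers: the shift along the world's x, y, z as a fraction of full scale, then the turn, a rotation vector about the world's x, y, z as a fraction of full scale, then the opening, from 0 (shut) to 1 (fully open). In form: [[x, y, z, ax, ay, az, jaw], ...]. A call has 1 to 20 rows; each row is the pose to reach, as a shift and turn from the pose commanded when the call began, turning the shorter way round; what a row does not reach only later rows make up. Full scale, the value 1, is 250 mm for a shift and 2 pi rad for a turn. A row lasts 1/10 s, in which the tool goes at most 50 mm and 8.59 degrees, less where a joint would pass 70% of its speed; a pose out of reach is approached as far as the arm can. A call with a number of a shift or a turn outside -1 to 1 is refused whole. A call with a gripper value outside its range is refused whole. The fingers move at their own pace and stop on an object; "grip_force" is the grip in N (left out, the last holds). Time passes only in rows, so rows that repeat a pose let the fingers close. It gives the time, the measured TCP pose, the force, the opening and the grip force at its end, in the units of the state.
- arm.get_state(): the state, without advancing time (a new reading comes with each control period).
- arm.capture(name): name is "scene" or "top" or "wrist"; returns a dict with "image" (400x640x3 uint8, red, green, blue), "depth" (400x640 float32, m along the optical axis (not along the pixel's ray), 0 where there is no reading), "intrinsics" (3x3 intrinsics, pixels), "D" ([k1, k2, p1, p2, k3] as OpenCV has them; the pictures are not rectified), "T" (4x4, takes a point from camera to world coordinates). Camera axes: x right, y down, z forward; pixel columns grow to the right and rows downward; lengths in m; the calibration is good to about 2 mm. A picture is of the moment at which its call begins.
- arm.finish_job(): hands the job in; it is judged then, once.
The state is a dict: "time_s": time; "joints": joint angles; "joint_vel": joint speeds; "effort": joint torques, N m; "tcp_pos": TCP position; "ee_rot": TCP orientation; "wrist_force": force on the tool from outside, world axes, zero at the start; "torque": the same for the moment, N m; "grip_width": finger opening in m; "gripper_force": force on a finger pad.
Only numpy, scipy, OpenCV 4.12 (cv2) and the standard library are available. Lean on these libraries where they do the work, as an engineer would, in place of code of your own. Each camera call takes 0.05 s, during which the arm holds its last target. There are 200 camera calls.

## Working session

There is one attempt and no reset: what is moved stays moved. The work goes in short steps, Python scripts to look and compute and a tool call to move; the robot and the scene stay as the last step left them, time stands still between calls to the robot, and variables do not carry over. Pictures are saved under pics/ and viewed, at most 10 in all, crops included, and the job is handed in when it is done.

Besides the shell and the picture viewer there is one more tool, called as name([rows], argument=value, ...), one row to a line, values as JSON. jog_arm: Moves the arm, as the interface text tells. Shift numbers are shares of 250 mm and turn numbers shares of 2 pi rad, none past 1 either way. Its arguments: {"type":"object","properties":{"moves":{"type":"array","items":{"type":"array","items":{"type":"number"}}},"grip_force":{"type":"number"}},"required":["moves"]}

```bash
mkdir -p pics; ls; cat > h.py <<'E'
import numpy as np, cv2, pickle
from bench import arm
def cap(n):
    c=arm.capture(n); pickle.dump(c,open(f'{n}.pkl','wb')); return c
def cloud(c):
    h,w=c['depth'].shape
    u,v=np.meshgrid(np.arange(w),np.arange(h))
    p=cv2.undistortPoints(np.stack([u,v],-1).reshape(-1,1,2).astype(np.float64),c['intrinsics'],c['D']).reshape(h,w,2)
    d=c['depth'][...,None]
    P=np.concatenate([p*d,d],-1)
    return P@c['T'][:3,:3].T+c['T'][:3,3]
E
python3 - <<'E'
from h import *
s=arm.get_state(); print(s)
a=cap('top'); b=cap('scene')
for n,c in(('top',a),('scene',b)):
    cv2.imwrite(f'pics/{n}0.png',c['image'][...,::-1]); print(c['intrinsics'],c['D'],c['T'])
E
```

```text
pics
{'time_s': 0.0, 'joints': array([-1.39778691,  0.62930574,  0.03842411,  1.51828253, -0.02699698,
        0.99625848, -0.02000641]), 'joint_vel': array([-5.71289317e-04,  4.51461641e-05, -9.53787877e-04,  4.09778529e-04,
       -4.46443348e-04,  4.99107822e-04, -6.63386332e-04]), 'effort': array([-1.51111458e-04, -5.49717414e+01,  1.14346091e+00, -1.86636525e+01,
       -5.22515865e-02,  2.37524608e-02,  1.49411189e-04]), 'tcp_pos': array([0.153572  , 0.63097545, 0.20460727]), 'ee_rot': array([ 1.19115371e-01,  9.92880040e-01, -8.62828762e-04, -9.80748298e-05]), 'wrist_force': array([-0.8448374 , -0.25021186, -0.23170736]), 'torque': array([ 0.00126082,  0.03713282, -0.0079415 ]), 'gripper_force': 0.0, 'grip_width': 0.09423092695987756}
[[386.07499958   0.         316.74026317]
 [  0.         386.07499958 206.85413001]
 [  0.           0.           1.        ]] [-0.0815135  0.         0.         0.         0.       ] [[-0.02543323 -0.99827679  0.05288292  0.53352915]
 [-0.99957351  0.0246356  -0.01568054  0.03797648]
 [ 0.01435072 -0.05325918 -0.9984776   0.88812615]
 [ 0.          0.          0.          1.        ]]
[[401.04390513   0.         320.84160296]
 [  0.         401.04390513 193.93804563]
 [  0.           0.           1.        ]] [-0.02972566  0.          0.          0.          0.        ] [[ 0.73386473  0.54278682 -0.40844219  0.95122929]
 [ 0.67927311 -0.58147443  0.44774494 -0.36944399]
 [ 0.00553137 -0.60602801 -0.79542407  0.74347495]
 [ 0.          0.          0.          1.        ]]
```

View pics/top0.png

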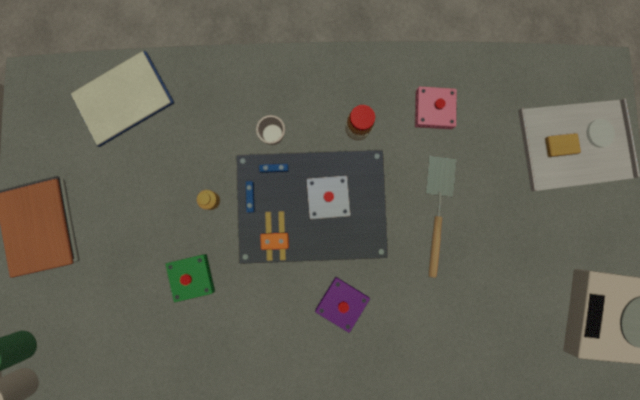

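View pics/scene0.png

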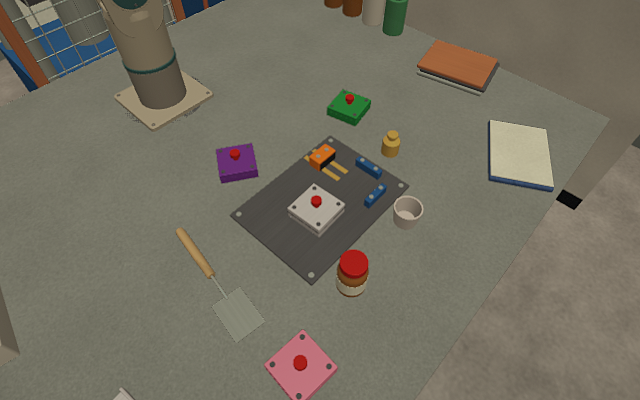

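The top view shows the plate at cols 237–386, rows 151–263. The mould is at (328,197), the end stop at (250,197), the far stop at (273,168) and the jaw at (274,241). The jar is at (361,120), the crucible at (270,130), the weight at (207,200) and the spatula at about (437,215). Next I'll measure the poses.

```bash
cat >> h.py <<'E'
def topray(c,uv,z):
    p=cv2.undistortPoints(np.array(uv,float).reshape(-1,1,2),c['intrinsics'],c['D']).reshape(-1,2)
    d=np.c_[p,np.ones(len(p))]@c['T'][:3,:3].T; o=c['T'][:3,3]
    return (o+d*((z-o[2])/d[:,2])[:,None])[:,:2]
def rect(c,mask,z,u0,v0,u1,v1):
    m=np.zeros(mask.shape,np.uint8); m[v0:v1,u0:u1]=mask[v0:v1,u0:u1]
    n,l,st,_=cv2.connectedComponentsWithStats(m); k=1+np.argmax(st[1:,4])
    cs,_=cv2.findContours((l==k).astype(np.uint8),0,1)
    q=topray(c,cs[0].reshape(-1,2),z)*1000
    (cx,cy),(w,h),a=cv2.minAreaRect(q.astype(np.float32))
    return np.round([cx,cy,w,h,a],1), l==k
def look(c):
    hsv=cv2.cvtColor(c['image'],cv2.COLOR_RGB2HSV).astype(int); H,S,V=hsv[...,0],hsv[...,1],hsv[...,2]
    return H,S,V
E
python3 - <<'E'
from h import *
c=pickle.load(open('top.pkl','rb')); H,S,V=look(c); P=cloud(c)
for u,v in((310,240),(328,180),(345,215),(274,241),(250,197),(273,168),(420,150),(207,200),(330,300)): print(u,v,H[v,u],S[v,u],V[v,u],np.round(P[v,u]*1000,1))
blue=(H>100)&(H<118)&(S>120)
for n,m,z,b in (('mould',(V>130)&(S<60),.038,(290,165,370,230)),
  ('end',blue,.032,(242,175,258,215)),('far',blue,.032,(255,160,292,176)),
  ('jaw',(H<15)&(S>150),.041,(255,230,292,252)),
  ('plate',(np.abs(P[...,2]-.008)<.2)&(V<75)|False,.008,(225,140,400,275))):
    r,k=rect(c,m,z,*b); print(n,r,np.round(np.median(P[k],0)*1000,1),k.sum())
E
```

```text
310 240 80 12 63 [505.   41.4   6.9]
328 180 96 9 147 [637.5  -1.8  38. ]
345 215 30 14 130 [559.1 -37.4  35.8]
274 241 14 185 167 [505.9 120.1  39.9]
250 197 105 160 102 [604.6 172.5  31. ]
273 168 105 174 101 [668.6 120.3  29.3]
420 150 30 31 98 [ 708.6 -222.4   -1.7]
207 200 22 146 143 [597.7 260.1  63.7]
330 300 147 140 100 [372.1   0.4  29.3]
mould [600.   -0.7  86.   86.9   3.2] [5.991e+02 2.000e-01 3.720e+01] 1336
end [606.8 173.4  15.6  67.1  89.2] [606.8 172.5  30.6] 169
far [669.3 120.   62.6  15.8  88.6] [668.3 118.1  30.5] 153
jaw [505.9 119.   59.2  34.9  88.6] [506.1 120.   40. ] 384
plate [582.7  36.2 249.3 339.5   0.6] [579.3  37.6   7.2] 12552
```

Fixture origin is about (593, 36) mm with yaw about 0.01 rad. The mould is at about (600, -1), 3° yaw, so fixture x≈7.7. Sizes match the given ones. I'll move to the mould's -y side with the finger line along fixture x.

jog_arm([
  [0.6,-0.947,0,0,0,-0.07,0.64],
  [0.6,-0.947,0,0,0,-0.07,0.64],
  [0.6,-0.947,0,0,0,-0.07,0.64],
  [0.6,-0.947,0,0,0,-0.07,0.64],
  [0.6,-0.947,0,0,0,-0.07,0.64],
  [0.6,-0.947,0,0,0,-0.07,0.64],
], grip_force=40)

```text
time_s: 0.7
tcp_pos: [0.3056, 0.3907, 0.2054]
ee_rot: [0.335, 0.942, -0.001, 0.0]
wrist_force: [0.7, -0.1, -0.2]
grip_width: 0.0606
gripper_force: 0.0
```

jog_arm([
  [0.6,-0.947,0,0,0,-0.07,0.64],
  [0.6,-0.947,0,0,0,-0.07,0.64],
  [0.6,-0.947,0,0,0,-0.07,0.64],
  [0.6,-0.947,0,0,0,-0.07,0.64],
  [0.6,-0.947,0,0,0,-0.07,0.64],
  [0.6,-0.947,0,0,0,-0.07,0.64],
])

```text
time_s: 1.3
tcp_pos: [0.4553, 0.1542, 0.2055]
ee_rot: [0.532, 0.847, -0.0, 0.001]
wrist_force: [1.0, 1.0, 0.7]
grip_width: 0.0602
gripper_force: 0.0
```

jog_arm([
  [0.6,-0.947,0,0,0,-0.07,0.64],
  [0.6,-0.947,0,0,0,-0.07,0.64],
  [0.6,-0.947,0,0,0,-0.07,0.64],
  [0.6,-0.947,0,0,0,-0.07,0.64],
  [0.6,-0.947,0,0,0,-0.07,0.64],
  [0.6,-0.947,0,0,0,-0.07,0.64],
  [0.6,-0.947,0,0,0,-0.07,0.64],
  [0.6,-0.947,0,0,0,-0.07,0.64],
])

```text
time_s: 2.1
tcp_pos: [0.6032, -0.0789, 0.2047]
ee_rot: [0.703, 0.711, -0.0, -0.001]
wrist_force: [-0.7, 0.4, -0.5]
grip_width: 0.06
gripper_force: 0.0
```

```bash
python3 - <<'E'
from h import *
s=arm.get_state(); print(s['time_s'],s['tcp_pos'],s['ee_rot'],s['wrist_force'],s['grip_width'],s['joints'].round(2))
c=cap('wrist'); cv2.imwrite('pics/w1.png',c['image'][...,::-1])
E
```

```text
2.1 [ 0.60316909 -0.07893195  0.20472936] [ 7.03148789e-01  7.11042269e-01 -3.72886534e-04 -7.30052807e-04] [-0.74851086  0.40831793 -0.45057138] 0.06003520416563157 [-0.18  0.6   0.43  1.65 -0.29  0.96  0.36]
```

View pics/w1.png

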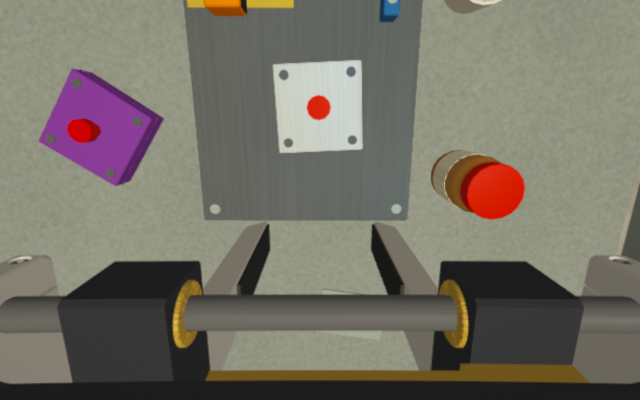

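The wrist view shows the mould with its knob at (318,107), the plate's near edge at row 219 (cols 204–408), the jaw at (225,5) and the end stop at (390,8). The jar at (490,190) is well to the side. Next I'll refine the yaw and then descend.

```bash
cat >> h.py <<'E'
def fit(c,mask,z,b,lo=.12,hi=.88):
    "rect of a mask region by fitting a line to each side, in world mm"
    u0,v0,u1,v1=b; m=np.zeros(mask.shape,np.uint8); m[v0:v1,u0:u1]=mask[v0:v1,u0:u1]
    m=cv2.morphologyEx(m,cv2.MORPH_CLOSE,np.ones((9,9),np.uint8))
    cs,_=cv2.findContours(m,0,1); k=max(cs,key=cv2.contourArea).reshape(-1,2)
    q=(topray(c,k,z)*1000).astype(np.float32)
    return q,cv2.minAreaRect(q)
E
python3 - <<'E'
from h import *
c=pickle.load(open('wrist.pkl','rb')); H,S,V=look(c); P=cloud(c)*1000
print(c['T'].round(3)); 
for u,v in((300,180),(340,130),(300,80),(100,220)): print(H[v,u],S[v,u],V[v,u],P[v,u].round(1))
top=(np.abs(P[...,2]-38)<6)&(V>110)&(S<60)
q,r=fit(c,top,.038,(250,40,390,170)); print('mould',r)
q,r2=fit(c,(np.abs(P[...,2]-8)<4.5)&(V<105)|top,.008,(170,25,430,232)); 
# side edges: points per row
def edge(sel):
    vx,vy,x,y=cv2.fitLine(q[sel],cv2.DIST_HUBER,0,.01,.01).ravel(); return np.degrees(np.arctan2(vy,vx)).round(2),x.round(1),y.round(1)
print('plate',r2, q.min(0),q.max(0))
for n,s in(('x-',q[:,0]<q[:,0].min()+5),('x+',q[:,0]>q[:,0].max()-5),('y-',q[:,1]<q[:,1].min()+5)):
    s=s&(q[:,1]<q[:,1].max()-8); print(n,edge(s),s.sum())
E
```

```text
[[ 1.     0.012  0.001  0.602]
 [ 0.012 -0.971 -0.241 -0.01 ]
 [-0.002  0.241 -0.971  0.384]
 [ 0.     0.     0.     1.   ]]
45 15 105 [577.8 -84.4   8.3]
60 7 209 [622.1 -24.3  37.5]
48 15 209 [580.   25.   36.9]
35 34 150 [ 3.282e+02 -1.401e+02 -3.000e-01]
mould ((598.9906005859375, -2.004802703857422), (90.23424530029297, 89.92487335205078), 3.256279230117798)
plate ((582.8077392578125, -25.173019409179688), (247.43368530273438, 215.96246337890625), 0.7261216640472412) [ 458.294   -134.10974] [706.35114   83.884674]
x- (np.float32(-89.22), np.float32(459.9), np.float32(-24.7)) 189
x+ (np.float32(89.56), np.float32(704.9), np.float32(17.7)) 116
y- (np.float32(0.72), np.float32(584.0), np.float32(-131.8)) 234
```

Fixture: origin about (592.5, 38), yaw 0.0125 rad. Mould at fixture (6, -40), 90×90 as it should be. The remaining push is about 125 mm. I'll descend 12 mm above the plate and start pushing.

jog_arm([
  [-0.016,0,-0.2,0,0,0,0.64],
  [-0.016,0,-0.4,0,0,0,0.64],
  [-0.016,0,-0.55,0,0,0,0.64],
  [-0.016,0,-0.65,0,0,0,0.64],
  [-0.016,0,-0.71,0,0,0,0.64],
  [-0.016,0,-0.74,0,0,0,0.64],
  [-0.016,0,-0.74,0,0,0,0.64],
])

```text
time_s: 2.85
tcp_pos: [0.5996, -0.0779, 0.0204]
ee_rot: [0.702, 0.712, 0.0, -0.0]
wrist_force: [0.1, 0.6, 0.2]
grip_width: 0.0602
gripper_force: 0.0
```

jog_arm([
  [0,0.02,0,0,0,0,0.64],
  [0,0.04,0,0,0,0,0.64],
  [0,0.06,0,0,0,0,0.64],
  [0,0.08,0,0,0,0,0.64],
  [-0.001,0.1,0,0,0,0,0.64],
  [-0.001,0.12,0,0,0,0,0.64],
  [-0.002,0.14,0,0,0,0,0.64],
  [-0.002,0.16,0,0,0,0,0.64],
  [-0.002,0.18,0,0,0,0,0.64],
  [-0.003,0.2,0,0,0,0,0.64],
  [-0.003,0.22,0,0,0,0,0.64],
  [-0.003,0.24,0,0,0,0,0.64],
])

```text
time_s: 4.05
tcp_pos: [0.5996, -0.0213, 0.021]
ee_rot: [0.703, 0.711, -0.001, 0.002]
wrist_force: [0.5, -5.9, 1.6]
grip_width: 0.0603
gripper_force: 2.7
```

```bash
python3 - <<'E'
from h import *
s=arm.get_state(); print(s['time_s'],s['tcp_pos'],s['wrist_force'],s['torque'])
c=cap('top'); H,S,V=look(c)
q,r=fit(c,(V>130)&(S<60),.038,(280,160,370,235)); print(r)
E
```

```text
4.05 [ 0.59958192 -0.02133545  0.02102574] [ 0.48030122 -5.89288649  1.5633994 ] [-1.26869928  0.10499648  0.03212982]
((601.1823120117188, 53.31103515625), (46.4880256652832, 84.1432876586914), 88.62770080566406)
```

jog_arm([
  [0,0.02,0,0,0,0,0.64],
  [0,0.04,0,0,0,0,0.64],
  [-0.001,0.06,0,0,0,0,0.64],
  [-0.001,0.08,0,0,0,0,0.64],
  [-0.001,0.1,0,0,0,0,0.64],
  [-0.001,0.12,0,0,0,0,0.64],
  [-0.002,0.14,0,0,0,0,0.64],
  [-0.002,0.16,0,0,0,0,0.64],
  [-0.002,0.18,0,0,0,0,0.64],
  [-0.003,0.2,0,0,0,0,0.64],
  [-0.003,0.22,0,0,0,0,0.64],
  [-0.003,0.24,0,0,0,0,0.64],
  [-0.003,0.26,0,0,0,0,0.64],
  [-0.004,0.28,0,0,0,0,0.64],
  [-0.004,0.29,0,0,0,0,0.64],
  [-0.004,0.3,0,0,0,0,0.64],
])

```text
time_s: 5.7
tcp_pos: [0.5986, 0.0538, 0.021]
ee_rot: [0.703, 0.711, -0.001, 0.002]
wrist_force: [0.1, -5.8, 1.9]
grip_width: 0.06
gripper_force: 3.0
```

```bash
python3 - <<'E'
from h import *
s=arm.get_state(); print(s['time_s'],s['tcp_pos'],s['wrist_force'],s['torque'])
c=cap('top'); cv2.imwrite('pics/t2.png',cv2.resize(c['image'][120:280,220:420,::-1],None,fx=4,fy=3.75,interpolation=cv2.INTER_CUBIC))
c=cap('wrist'); cv2.imwrite('pics/w2.png',c['image'][...,::-1])
E
```

```text
5.7 [0.59861481 0.05379851 0.02099609] [ 0.05807595 -5.84828314  1.93744994] [-1.44990598 -0.02171967 -0.01170476]
```

View pics/w2.png

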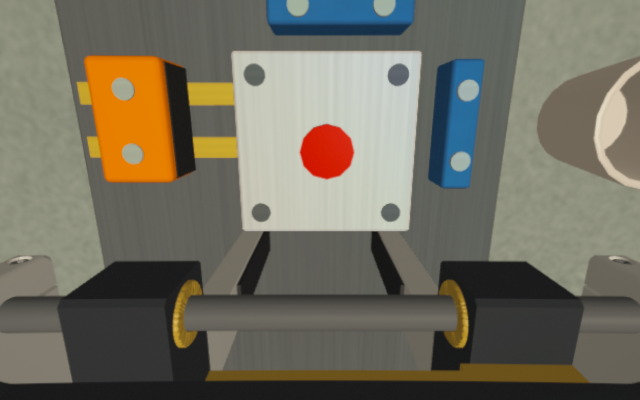

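The wrist view shows the mould square, at cols 232–420 between the jaw (left) and far stop (right). A gap remains to the end stop (stop's edge at row 33, mould's edge at row 51). I'll close it gently.

jog_arm([
  [0,0.015,0,0,0,0,0.64],
  [0,0.03,0,0,0,0,0.64],
  [0,0.04,0,0,0,0,0.64],
  [-0.001,0.048,0,0,0,0,0.64],
  [-0.001,0.054,0,0,0,0,0.64],
  [-0.001,0.06,0,0,0,0,0.64],
])

```text
time_s: 6.4
tcp_pos: [0.5985, 0.0666, 0.021]
ee_rot: [0.703, 0.711, -0.001, 0.003]
wrist_force: [-0.7, -11.9, 2.7]
grip_width: 0.0599
gripper_force: 5.7
```

jog_arm([
  [0,0.006,0,0,0,0,0.64],
  [0,0.01,0,0,0,0,0.64],
  [0,0.01,0,0,0,0,0.64],
])

```text
time_s: 6.7
tcp_pos: [0.5985, 0.0666, 0.0211]
ee_rot: [0.704, 0.71, -0.002, 0.004]
wrist_force: [0.7, -13.2, 3.0]
grip_width: 0.0603
gripper_force: 6.6
```

```bash
cat > m.py <<'E'
from h import *
s=arm.get_state(); print(s['time_s'],s['tcp_pos'],s['wrist_force'])
c=cap('wrist'); H,S,V=look(c); P=cloud(c)*1000
R=lambda f,z,*b:print(np.round(np.hstack(fit(c,f,z,b)[1]),1))
R((np.abs(P[...,2]-38)<5)&(V>110)&(S<60),.038,200,0,440,240)
R((H>98)&(H<120)&(S>120)&(V>90),.032,230,0,440,60)
cv2.imwrite('pics/w_last.png',c['image'][...,::-1])
E
python3 m.py
```

```text
6.7 [0.59847885 0.06659386 0.02106193] [  0.65393414 -13.20515123   2.99978297]
[599.1 125.2  89.6 103.8   0.8]
[6.055e+02 1.738e+02 6.870e+01 1.420e+01 5.000e-01]
```

View pics/w_last.png

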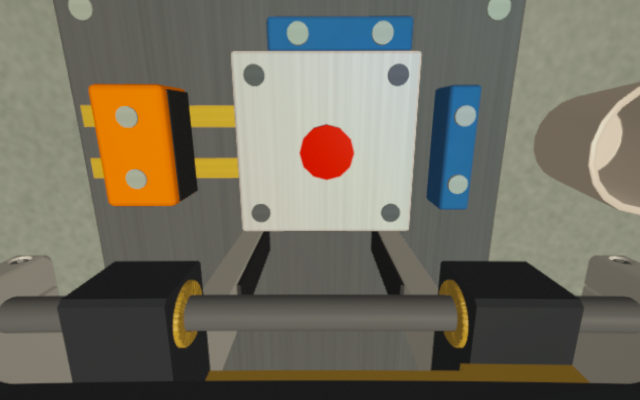

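The mould's far edge (row 51) meets the end stop across its width, and the force rose to 13 N, so it is flush. I'll back off, lift, and go behind the jaw with the tool turned 90°.

jog_arm([
  [0,-0.04,0,0,0,0,0.64],
  [0,-0.1,0,0,0,0,0.64],
  [0,-0.16,0,0,0,0,0.64],
  [0,-0.16,0.2,0,0,0,0.64],
  [0,-0.16,0.4,0,0,0,0.64],
  [0,-0.16,0.5,0,0,0,0.64],
  [-0.1,-0.1,0.5,0,0,-0.02,0.2],
  [-0.2,-0.05,0.5,0,0,-0.04,0.2],
  [-0.3,0,0.5,0,0,-0.06,0.2],
  [-0.4,0.1,0.5,0,0,-0.08,0.2],
  [-0.5,0.15,0.5,0,0,-0.1,0.2],
  [-0.59,0.186,0.5,0,0,-0.12,0.2],
  [-0.59,0.186,0.5,0,0,-0.14,0.2],
  [-0.59,0.186,0.5,0,0,-0.16,0.2],
  [-0.59,0.186,0.5,0,0,-0.18,0.2],
  [-0.59,0.186,0.5,0,0,-0.2,0.2],
  [-0.59,0.186,0.5,0,0,-0.22,0.2],
  [-0.59,0.186,0.5,0,0,-0.24,0.2],
  [-0.59,0.186,0.5,0,0,-0.25,0.2],
  [-0.59,0.186,0.5,0,0,-0.25,0.2],
])

```text
time_s: 8.75
tcp_pos: [0.4501, 0.1201, 0.1453]
ee_rot: [1.0, 0.006, -0.0, -0.0]
wrist_force: [0.8, 0.8, 0.1]
grip_width: 0.0187
gripper_force: 0.0
```

```bash
python3 - <<'E'
from h import *
s=arm.get_state(); print(s['time_s'],s['tcp_pos'],s['ee_rot'],s['wrist_force'],s['grip_width'],s['joints'].round(2))
c=cap('wrist'); H,S,V=look(c); P=cloud(c)*1000
cv2.imwrite('pics/w3.png',c['image'][...,::-1])
m=(H<16)&(S>150)&(V>80)&(np.abs(P[...,2]-41)<4); print('jaw',np.percentile(P[m],[1,50,99],axis=0).round(1))
m=(V>130)&(S<60)&(np.abs(P[...,2]-38)<4)&(np.abs(P[...,0]-600)<90)&(np.abs(P[...,1]-120)<70); print('mould',np.percentile(P[m],[1,50,99],axis=0).round(1))
m=(H>98)&(H<120)&(S>120)&(np.abs(P[...,2]-32)<4);print('blue',np.percentile(P[m],[1,50,99],axis=0).round(1))
E
```

```text
8.75 [0.45005768 0.12010263 0.14527351] [ 9.99981458e-01  6.08454225e-03 -2.49539375e-04 -1.28539637e-05] [0.77227132 0.81287708 0.07268478] 0.01873525202260897 [-0.91  0.63  0.91  2.09 -0.73  0.77 -1.09]
jaw [[366.5 -26.2  37.6]
 [435.9 141.3  41.5]
 [516.4 312.9  45. ]]
mould [[554.9  76.4  35. ]
 [580.5 121.   37.7]
 [606.7 165.1  39.5]]
blue [[570.6 166.9  29.3]
 [593.  173.9  31.6]
 [608.1 180.9  33.4]]
```

View pics/w3.png

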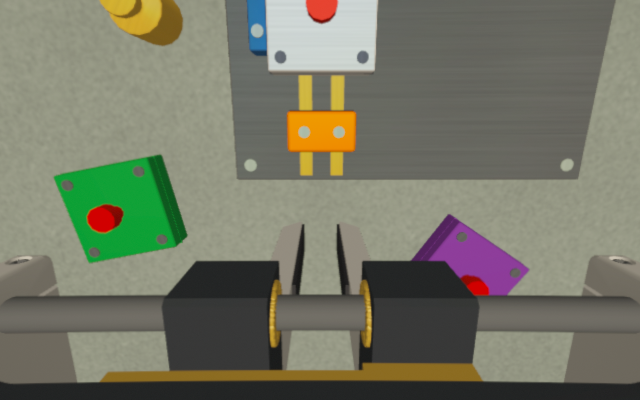

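The wrist view shows the jaw at (322,132), in line with the fingers. The mould's left edge (y≈165.7) touches the end stop's inner face (≈165.9). I'll descend behind the jaw and push forward.

jog_arm([
  [0,0.004,-0.16,0,0,0,0.2],
  [0,0.004,-0.32,0,0,0,0.2],
  [0,0.004,-0.42,0,0,0,0.2],
  [0,0.004,-0.48,0,0,0,0.2],
  [0,0.004,-0.48,0,0,0,0.2],
  [0.03,0.004,-0.48,0,0,0,0.2],
  [0.06,0.004,-0.48,0,0,0,0.2],
  [0.09,0.004,-0.48,0,0,0,0.2],
  [0.11,0.004,-0.48,0,0,0,0.2],
  [0.13,0.004,-0.48,0,0,0,0.2],
  [0.15,0.005,-0.48,0,0,0,0.2],
  [0.17,0.005,-0.48,0,0,0,0.2],
  [0.19,0.005,-0.48,0,0,0,0.2],
  [0.21,0.005,-0.48,0,0,0,0.2],
])

```text
time_s: 10.2
tcp_pos: [0.5027, 0.1219, 0.0254]
ee_rot: [1.0, 0.006, -0.0, -0.0]
wrist_force: [-3.4, 0.5, 2.0]
grip_width: 0.0185
gripper_force: 1.6
```

jog_arm([
  [0.015,0,0,0,0,0,0.2],
  [0.03,0,0,0,0,0,0.2],
  [0.045,0,0,0,0,0,0.2],
  [0.06,0.001,0,0,0,0,0.2],
  [0.07,0.001,0,0,0,0,0.2],
  [0.08,0.001,0,0,0,0,0.2],
])

```text
time_s: 10.8
tcp_pos: [0.519, 0.122, 0.0251]
ee_rot: [1.0, 0.006, -0.004, -0.001]
wrist_force: [-9.2, 0.0, 7.8]
grip_width: 0.0191
gripper_force: 5.0
```

jog_arm([
  [0.01,0,0,0,0,0,0.2],
  [0.018,0,0,0,0,0,0.2],
  [0.026,0,0,0,0,0,0.2],
  [0.032,0,0,0,0,0,0.2],
  [0.038,0,0,0,0,0,0.2],
])

```text
time_s: 11.3
tcp_pos: [0.5279, 0.1221, 0.025]
ee_rot: [1.0, 0.006, -0.004, -0.001]
wrist_force: [-12.4, 0.6, 10.5]
grip_width: 0.0189
gripper_force: 6.6
```

jog_arm([
  [0.006,0,0,0,0,0,0.2],
  [0.01,0,0,0,0,0,0.2],
  [0.01,0,0,0,0,0,0.2],
])

```text
time_s: 11.6
tcp_pos: [0.5279, 0.1222, 0.0248]
ee_rot: [1.0, 0.006, -0.006, -0.001]
wrist_force: [-15.9, 0.6, 11.4]
grip_width: 0.0188
gripper_force: 7.7
```

The tool stopped at x=0.528, as predicted, with rising force, so the mould is against the far stop. I'll retreat and check.

jog_arm([
  [-0.03,0,0,0,0,0,0.2],
  [-0.1,0,0,0,0,0,0.2],
  [-0.2,0,0,0,0,0,0.2],
  [-0.3,0,0.1,0,0,0,0.2],
  [-0.3,0,0.3,0,0,0,0.2],
  [-0.3,0,0.5,0,0,0,0.2],
  [-0.3,0,0.7,0,0,0,0.2],
  [-0.3,0,0.7,0,0,0,0.2],
])

```text
time_s: 12.4
tcp_pos: [0.4657, 0.1214, 0.2063]
ee_rot: [1.0, 0.006, 0.007, -0.001]
wrist_force: [0.6, 0.0, -0.1]
grip_width: 0.0187
gripper_force: 0.0
```

```bash
python3 - <<'E'
from h import *
s=arm.get_state(); print(s['time_s'],s['tcp_pos'],s['wrist_force'])
c=cap('wrist'); H,S,V=look(c); P=cloud(c)*1000
cv2.imwrite('pics/w4.png',c['image'][...,::-1])
near=(np.abs(P[...,0]-600)<130)&(np.abs(P[...,1]-120)<75)
for n,m in(('jaw',(H<16)&(S>150)&(np.abs(P[...,2]-41)<4)),('mould',(V>130)&(S<60)&(np.abs(P[...,2]-38)<4)),('blue',(H>98)&(H<120)&(S>120)&(np.abs(P[...,2]-32)<4))):
    print(n,np.percentile(P[m&near],[1,50,99],axis=0).round(1).tolist())
q=fit(c,(V>130)&(S<60)&(np.abs(P[...,2]-38)<4)&near,.038,(0,0,640,300)); print(q[1])
E
```

```text
12.4 [0.46567814 0.12136269 0.20626631] [ 0.57742788  0.02034191 -0.11098097]
jaw [[535.7, 89.9, 37.1], [537.3, 112.7, 38.7], [571.0, 149.5, 41.3]]
mould [[556.0, 76.6, 35.4], [606.8, 121.7, 37.7], [644.5, 165.6, 41.0]]
blue [[570.9, 167.0, 29.6], [606.1, 174.0, 31.7], [639.0, 181.3, 33.5]]
((607.5541381835938, 126.88726043701172), (73.83285522460938, 101.95857238769531), 0.762104868888855)
```

View pics/w4.png

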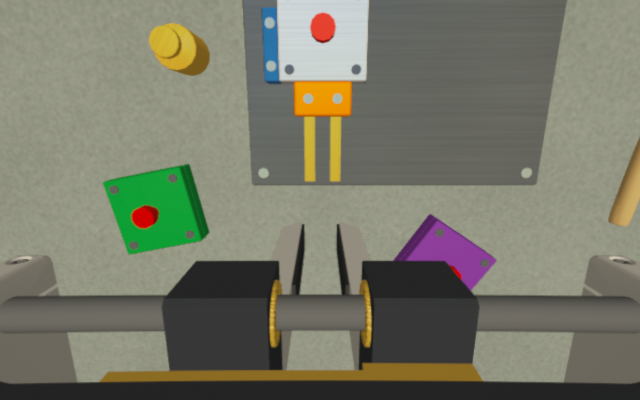

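The jaw (322,98) abuts the mould, and the mould abuts the end stop along col 278. The far stop is out of view here, so I'll check it from the top camera.

```bash
python3 - <<'E'
from h import *
c=cap('top'); H,S,V=look(c)
cv2.imwrite('pics/t5.png',cv2.resize(c['image'][140:270,220:380,::-1],None,fx=4.5,fy=4.5,interpolation=cv2.INTER_CUBIC))
E
```

```text
(no output)
```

View pics/t5.png

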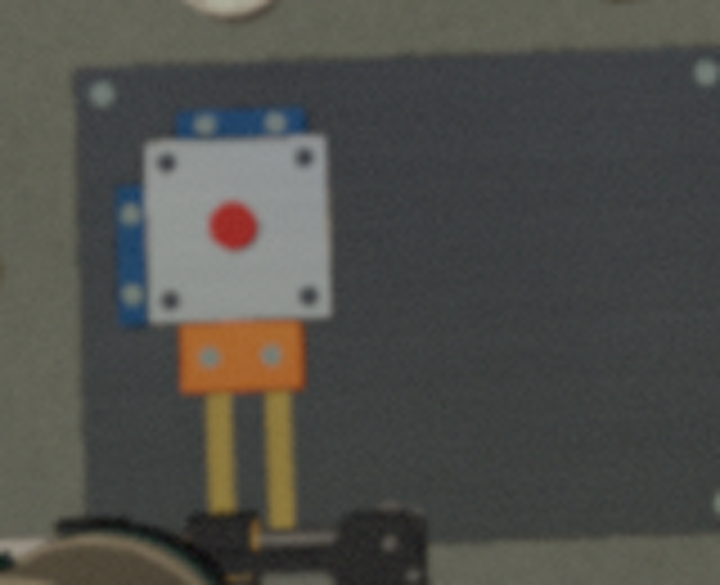

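The top view shows the mould (centre at about (237,228)) flush against the end stop at col 146, the far stop at row 138 and the jaw at row 320. The arm is clear of everything.

```bash
python3 -c "
from bench import arm
print(arm.finish_job())"
```

```text
the job is handed in; nothing more can be done
None
```

I handed the job in at about 12.5 s of the 48 s allowed: the camera views show the mould flush against both blue stops with the jaw closed on it, and I never moved the arm near the jar, crucible, brass weight or spatula; the verdict was not returned.

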